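# Wedge the incubator plate just off its rests

## Robot

A 7-joint arm with a two-finger parallel gripper is mounted at the origin on the work surface. World frame = base frame: x ahead of the robot, y to its left, z up, the work surface at z = 0. Lengths are in m, angles in rad, forces in N, time in s.
With the tool pointing down it reaches from about 0.4 to 0.85 m from the base axis. Payload 10.4 kg.
Tool frame: the origin (TCP) lies at the very end of the fingers, on their centre line; the grasp point (between the pads) lies 19 mm behind it; z points along the fingers, y is the direction in which the jaws open and shut (so a half turn about z gives the same grasp; the last joint's range is limited). The gripper opens to 87 mm and grips with 3 to 60 N. Pads are 19 mm wide; open, the fingers measure 117 mm over their backs; the gripper's body (75 mm by 190 mm) begins 51 mm behind the grasp point.
Start: joints at [-1.211, 0.332, -0.065, 1.46, 0.022, 1.35, -0.088], TCP at [0.233, 0.58, 0.223] pointing down, gripper open.
Joint ranges: [-2.6, 2.6], [-0.5, 2.12], [-1.47, 1.34], [0.16, 2.42], [-1.27, 4.41], [0.06, 2.06], [-2.6, 2.6]. Speed limits (rad/s): [2.22, 2.22, 2.79, 2.79, 3.14, 3.14, 3.14].

## Interface

Orientations are given as a unit quaternion [x, y, z, w].
In Python, from bench import r, eyes, job gives the robot as it stands. The module is installed in compiled form; this text tells all that it offers.
- The arm moves only by the tool play_rows, never from a script. Its argument "motion" is a list of rows, each a list of 7 numbers: the shift along the tool's x, y, z as a fraction of full scale, then the turn, a rotation vector about the tool's x, y, z as a fraction of full scale, then the opening in per cent of the stroke, from 0 (shut) to 100 (fully open). A call has 1 to 5 rows; each row is the pose to reach, as a shift and turn from the pose commanded when the call began, along the tool's axes at that moment; what a row does not reach only later rows make up. Full scale, the value 1, is 0.2 m for a shift and 90 degrees for a turn. A row lasts 1/8 s, in which the tool goes at most 62.5 mm and 10.7 degrees, less where a joint would pass 70% of its speed; a pose out of reach is approached as far as the arm can. A call with a number of a shift or a turn outside -1 to 1 is refused whole. A call with a gripper value outside its range is refused whole. The fingers move at their own pace and stop on an object; "squeeze" is the grip in N (left out, the last holds). Time passes only in rows, so rows that repeat a pose let the fingers close. It gives the time, the measured TCP pose, the force and the opening at its end, in the units of the state.
- r.read_state(): the state, without advancing time (a new reading comes with each control period).
- eyes.camera(name): name is "scene" or "top" or "wrist"; returns a dict with "image" (480x640x3 uint8, red, green, blue), "mtx" (3x3 intrinsics, pixels), "R" (3x3) and "t" (3): a world point X has camera coordinates R X + t. Camera axes: x right, y down, z forward; pixel columns grow to the right and rows downward; lengths in m; the calibration is good to about 2 mm. A picture is of the moment at which its call begins. There is no depth.
- job.close_job(): hands the job in, once; it reports no verdict.
Trained networks look in a picture, given as the dict that the camera call returned (one of the last four; its "shot" number tells which), for a name from the list of things; names that differ only in an ending like _2 or _b are one class to them, and where a whole thing is asked for, a point or a joint stands for the part that bears it (a point fixed in the world has none). Each returns a list of dicts, best first, with "p" (0 to 1); they miss things now and then, are a little off and sometimes report something else, mostly with a low value. They report only what shows in the picture. A call takes as long as a camera call. They do not tell look-alikes from the thing itself.
- eyes.regions_of(picture, label): "region" (480x640 bool, what is visible of it) and "xy" ([column, row] in pixels, amid what is visible of it).
- eyes.landmark_of(picture, label): "xy" ([column, row] in pixels: a listed point, or the origin of a listed thing).
The state is a dict: "time": time; "joint_positions": joint angles; "joint_vel": joint speeds; "joint_torque": joint torques, N m; "ee_pos": TCP position; "eef_rot": TCP orientation; "ft_force": force on the tool from outside, world axes, zero at the start; "torque": the same for the moment, N m; "width": finger opening in m.
Only numpy, scipy, OpenCV 4.12 (cv2) and the standard library are available. Lean on these libraries where they do the work, as an engineer would, in place of code of your own. Each camera call takes 0.05 s, during which the arm holds its last target. There are 200 camera calls.

## Task

Tip the loose lid of the grey spares tub up by its handle end, lift it off and lay it flat, handle up, on the black rubber mat. Take the levelling wedge out of the tub and, with it flat on the bench, push it tip first under the middle of the front edge of the hinged aluminium incubator plate until the plate just lifts off its rest blocks, about 5 mm and never more than 10 mm at the front edge. Finish holding the wedge there in the gripper, the plate carried by the wedge alone, and leave everything else where it stands.

Things in the scene. Friction and masses are not known exactly. Their poses are not given: they have to be found in the camera images.
- plate_front (a point): middle of the lower front edge (towards the robot) of the aluminium plate: 14 mm above the bench while the plate lies on its rest blocks, more as it lifts. Plate 170 x 170 x 12 mm, about 0.8 kg, dark round wells on top, swings freely on a hinge along its far edge, 175 mm behind the front edge and 6 mm above its underside. x points to the hinge and tips with the plate.
- module: fixed module that carries the plate. Origin: on the bench under the middle of the plate's resting front edge; x points level to the hinge, y along the front edge. Rest blocks 22 mm wide, 14 mm tall, from 10 mm behind the edge, at y = +-75 mm; between them an open gap 128 mm wide, 14 high, 115 deep, then a 14 mm tall plinth. A cream box 100 mm tall begins 190 mm behind the edge.
- tub: grey rectangular open tub, fixed, outside 168 (x) x 138 (y) x 70 mm tall, walls and floor 4 mm. Origin: centre of its underside. Starts closed by the lid, with the wedge inside.
- tub_far_rim (a point): on top of the tub's far short wall (middle, 80 mm from the tub's centre along +x, 70 mm up): the rim about which the lid is tipped.
- lid_handle (a point): centre of the lid's handle, a block 36 (x) x 18 (y) x 32 mm tall standing on the lid near its near short edge; the block's centre lies 16 mm above the lid's top face and 62 mm from the lid's middle towards -x. Same axes as the lid.
- lid: loose beige lid of the tub, 178 (x) x 148 (y) x 5 mm, 160 g. Origin: centre of the panel's underside (70 mm up when seated on the rim); 6 mm ribs below it (145 x 120 mm) sit inside the rim with about 5 mm of play. x points away from the handle, z up.
- lid_far (a point): middle of the lid panel's underside at its far short end, 80 mm along +x from the lid's origin; on the tub's far rim when seated.
- mat: black rubber mat fixed on the bench, 200 (x) x 160 (y) x 2 mm. Origin: centre of its underside. Empty: the place for the lid.
- wedge_grip (a point): on the wedge's grip block, 45 mm above the wedge's underside and 50 mm behind the wedge's middle: the point to grasp, across y. x points to the wedge's thin tip, z up.
- wedge: loose cream plastic levelling wedge, 135 (x) x 28 (y) mm, 150 g. Origin: centre of its flat underside. Rear 35 mm (x -67.5 to -32.5): upright grip block 60 mm tall; from there the top slopes straight down from 32 mm to 4 mm high at the tip at x = +67.5 mm (0.28 mm per mm). Starts flat on the tub floor, tip away from the robot.
- reagent: bystander: white reagent bottle, 50 mm across, 100 mm tall; origin at its underside or axis, only to know where not to touch
- amber: bystander: amber jar, 56 mm across, 75 mm tall; origin at its underside or axis, only to know where not to touch
- driver: bystander: screwdriver lying on the bench; origin at its underside or axis, only to know where not to touch
- rack: bystander: white 160 x 45 mm rack of capped sample tubes, 77 mm tall; origin at its underside or axis, only to know where not to touch
- spacer: bystander: flat 70 x 40 x 20 mm cream spacer block with level faces (not the wedge); origin at its underside or axis, only to know where not to touch
- beaker: bystander: clear open beaker, 70 mm across, 80 mm tall; origin at its underside or axis, only to know where not to touch
- collar: bystander: steel ring, 44 mm across, 18 mm tall; origin at its underside or axis, only to know where not to touch
Mind the look-alikes: they are no part of the job. What is shaped like the lid but purple is not meant. What is shaped like the tub but green is not meant.

How it is judged:
By the outcome, as a careful person would: the job done as asked, in the order asked, and still so for the second after the job is handed in, while the arm keeps its last pose, push and grip.
It also fails if it takes over 64 s, if anything falls off the work surface, if the arm or the gripper's body presses on something with over 40 N, if the wrist force passes 120 N, or if a joint passes its speed limit or range.

## Working session

There is one attempt and no reset: what is moved stays moved. The work goes in short steps, Python scripts to look and compute and a tool call to move; the robot and the scene stay as the last step left them, time stands still between calls to the robot, and variables do not carry over. Pictures are saved under pics/ and viewed, about 8 in all and at most 12, crops included, and the job is handed in when it is done.

Besides the shell and the picture viewer there is one more tool, called after "Emit:" by a JSON object that holds its "name" and its "arguments". play_rows: Moves the arm, as the interface text tells. Shift numbers are shares of 0.2 m and turn numbers shares of 90 degrees, none past 1 either way. Its arguments: {"type":"object","properties":{"motion":{"type":"array","items":{"type":"array","items":{"type":"number"}}},"squeeze":{"type":"number"}},"required":["motion"]}

```bash
mkdir -p pics; cat > h.py <<'E'
import numpy as np, cv2
from bench import r, eyes, job
from scipy.spatial.transform import Rotation as Ro
def ray(c,xy):
    M=np.array(c['mtx']);R=np.array(c['R']);t=np.array(c['t'])
    d=R.T@np.linalg.inv(M)@np.array([xy[0],xy[1],1.]);return -R.T@t,d
def atz(c,xy,z):
    o,d=ray(c,xy);return o+d*(z-o[2])/d[2]
def proj(c,X):
    p=np.array(c['mtx'])@(np.array(c['R'])@np.array(X)+np.array(c['t']));return p[:2]/p[2]
def tri(c1,a,c2,b):
    A=[];B=[]
    for c,x in((c1,a),(c2,b)):
        o,d=ray(c,x);d=d/np.linalg.norm(d);P=np.eye(3)-np.outer(d,d);A.append(P);B.append(P@o)
    return np.linalg.solve(sum(A),sum(B))
def save(c,n,crop=None,s=1):
    im=cv2.cvtColor(np.array(c['image']),cv2.COLOR_RGB2BGR)
    if crop: im=im[crop[1]:crop[3],crop[0]:crop[2]]
    cv2.imwrite('pics/'+n,cv2.resize(im,None,fx=s,fy=s))
def st():
    s=r.read_state();print({k:np.round(s[k],4).tolist() for k in('time','ee_pos','eef_rot','ft_force','torque','width','joint_positions')});return s
def rel(s,p,Rw=None):
    "shift fractions, turn fractions from the state pose to TCP p, R"
    R0=Ro.from_quat(s['eef_rot']);d=R0.inv().apply(np.array(p)-s['ee_pos'])/.2
    t=np.zeros(3) if Rw is None else (R0.inv()*Rw).as_rotvec()/(np.pi/2)
    print('rel',np.round(d,3),np.round(t,3))
E
cat > a.py <<'E'
from h import *
np.set_printoptions(precision=4,suppress=True)
st()
a=eyes.camera('top');b=eyes.camera('scene')
save(a,'top0.png');save(b,'scene0.png')
Z=dict(plate_front=.014,module=0,tub=0,tub_far_rim=.07,lid_handle=.091,lid=.07,lid_far=.07,mat=0,reagent=0,amber=0,driver=0,rack=0,spacer=0,beaker=0,collar=0)
for n,z in Z.items():
    for nm,c in(('top',a),('scene',b)):
        print(n,nm,[(round(q['p'],2),np.round(q['xy']).tolist(),atz(c,q['xy'],z)[:2].round(4).tolist()) for q in eyes.landmark_of(c,n)[:3]])
E
python3 a.py
```

```text
{'time': 0.0, 'ee_pos': [0.2333, 0.5794, 0.2218], 'eef_rot': [0.1902, 0.9817, -0.0007, -0.0001], 'ft_force': [0.2773, 0.3376, 1.2042], 'torque': [0.0671, 0.0046, 0.0454], 'width': 0.0868, 'joint_positions': [-1.2106, 0.3329, -0.0647, 1.4609, 0.0216, 1.3499, -0.0885]}
plate_front top [(0.76, [245.0, 232.0], [0.5825, 0.1739])]
plate_front scene [(0.67, [348.0, 336.0], [0.5864, 0.1678])]
module top [(0.8, [242.0, 233.0], [0.5834, 0.1869])]
module scene [(0.94, [351.0, 342.0], [0.5862, 0.1787])]
tub top [(0.96, [398.0, 341.0], [0.2867, -0.237])]
tub scene [(0.8, [343.0, 176.0], [0.302, -0.2526]), (0.65, [263.0, 188.0], [0.5162, -0.3423])]
tub_far_rim top [(0.56, [409.0, 304.0], [0.3799, -0.2587])]
tub_far_rim scene [(0.94, [232.0, 183.0], [0.6029, -0.3449]), (0.83, [320.0, 164.0], [0.3681, -0.2696]), (0.32, [257.0, 167.0], [0.5179, -0.3569])]
lid_handle top [(0.97, [444.0, 272.0], [0.4573, -0.3456]), (0.63, [548.0, 313.0], [0.3538, -0.5949])]
lid_handle scene [(0.67, [354.0, 341.0], [0.608, 0.2122]), (0.6, [279.0, 157.0], [0.4582, -0.3391])]
lid top [(0.94, [443.0, 250.0], [0.5159, -0.35
[... 641 characters left out ...]
e [(0.89, [240.0, 310.0], [0.758, -0.0332])]
amber top [(0.58, [371.0, 173.0], [0.7548, -0.1759])]
amber scene [(0.97, [216.0, 265.0], [0.7479, -0.1802])]
driver top []
driver scene [(0.76, [378.0, 252.0], [0.3841, 0.0166])]
rack top [(0.72, [146.0, 245.0], [0.552, 0.4531])]
rack scene [(0.73, [446.0, 444.0], [0.5568, 0.4609])]
spacer top [(0.91, [175.0, 298.0], [0.4067, 0.363])]
spacer scene [(0.67, [464.0, 364.0], [0.412, 0.3584])]
beaker top [(0.84, [433.0, 184.0], [0.7172, -0.3509])]
beaker scene [(0.62, [198.0, 216.0], [0.7147, -0.3505])]
collar top [(0.55, [295.0, 197.0], [0.6845, 0.0394]), (0.54, [243.0, 233.0], [0.5828, 0.1835])]
collar scene [(0.81, [280.0, 314.0], [0.684, 0.0297])]
```

View pics/top0.png

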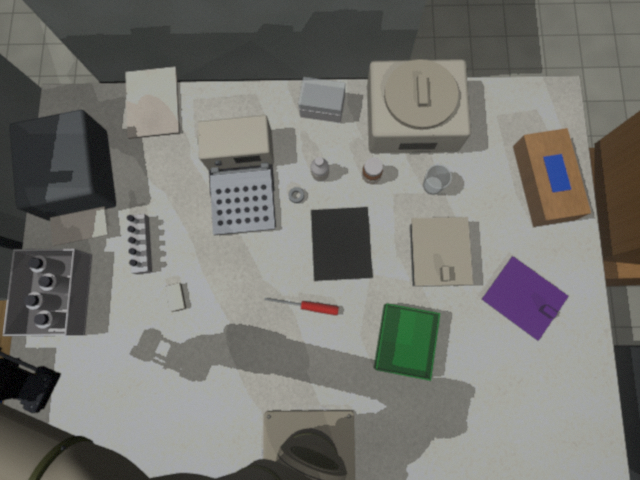

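View pics/scene0.png

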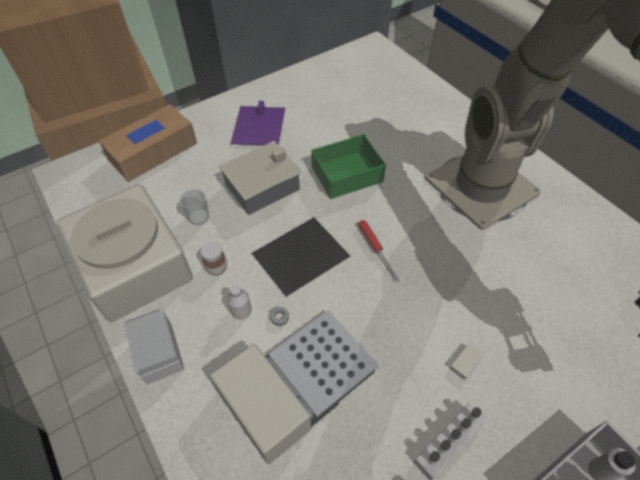

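The top view shows the beige lid on the grey tub at (443,250), with its handle at (446,272). The look-alikes are the purple lid at (526,293) and the green tub at (408,341), and I'll leave both alone. The mat is at (341,243), the plate at (243,202) with its front edge at row ~232, and the spacer at (176,295). Next I'll get yaws from the regions and check one close crop.

```bash
cat > b.py <<'E'
from h import *
np.set_printoptions(precision=4,suppress=True)
a=eyes.camera('top');b=eyes.camera('scene')
save(a,'crop1.png',(390,190,590,350),4)
def rect(c,lab,z,near):
    for q in eyes.regions_of(c,lab)[:3]:
        m=q['region'].astype(np.uint8)
        ct=max(cv2.findContours(m,0,cv2.CHAIN_APPROX_NONE)[0],key=cv2.contourArea)[:,0,:]
        P=np.array([atz(c,p,z)[:2] for p in ct],np.float32)*1000
        x=cv2.minAreaRect(P);print(lab,round(q['p'],2),np.round(q['xy']),np.round(x[0],1),np.round(x[1],1),round(x[2],1))
for c in(a,b):
    rect(c,'lid',.075,0);rect(c,'mat',.002,0);rect(c,'plate_front',.026,0);rect(c,'lid_handle',.107,0)
for n in('lid_handle','plate_front','lid_far'):
    A=eyes.landmark_of(a,n);B=eyes.landmark_of(b,n)
    print(n,[(tri(a,p['xy'],b,q['xy'])) for p in A[:2] for q in B[:2]])
s=r.read_state()
E
python3 b.py
```

```text
lid 0.6 [527. 297.] [ 392.6 -547.4] [171.5 144.7] 51.7
lid 0.57 [440. 254.] [ 512.8 -344.9] [180.4 148.4] 0.5
mat 0.64 [340. 244.] [552.2 -87.5] [202.6 160.7] 2.3
mat 0.64 [442. 251.] [ 527.1 -361.8] [188.6 157.2] 0.3
plate_front 0.95 [239. 202.] [669.9 184.9] [179.9 170.8] 4.9
plate_front 0.32 [174. 298.] [405.9 354. ] [71.4 44.3] 14.2
plate_front 0.16 [295. 194.] [683.6  35.3] [40.5 36. ] 0.1
lid_handle 0.8 [441. 250.] [ 508.8 -337.2] [173.2 144.4] 0.3
lid_handle 0.77 [525. 301.] [ 390.1 -534.1] [165.3 137.7] 51.9
lid 0.83 [257. 126.] [ 423.5 -513.1] [195.6 144.5] 52.8
lid 0.65 [258. 172.] [ 516.6 -344.3] [181.  153.3] 0.4
lid 0.3 [214. 262.] [ 755.  -151.2] [101.9  53.3] 77.6
mat 0.68 [299. 252.] [553.  -86.6] [205.  167.7] 2.6
plate_front 0.77 [320. 360.] [673.8 187.1] [176.4 171.7] 5.6
plate_front 0.24 [281. 312.] [693.7  43.6] [46.4 41.5] 58.3
lid_handle 0.98 [258. 168.] [ 529.3 -316.8] [179.4 151.7] 0.8
lid_handle 0.82 [257. 125.] [ 440.1 -478.9] [188.4 132.8] 51.8
lid_handle 0.59 [196. 203.] [ 728.9 -294. ] [124.   63.9] 77.5
lid_handle [array([ 0.4582, -0.3422,  0.1035]), array([ 0.4656, -0.3261,  0.2605]), array([ 0.3377, -0.6805, -0.2027]), array([ 0.3629, -0.6202,  0.0276])]
plate_front [array([0.5883, 0.1796, 0.0347])]
lid_far [array([ 0.4429, -0.5136,  0.0077]), array([ 0.4843, -0.6186, -0.2561]), array([ 0.5513, -0.3068,  0.2273]), array([ 0.6003, -0.3543,  0.0602])]
```

View pics/crop1.png

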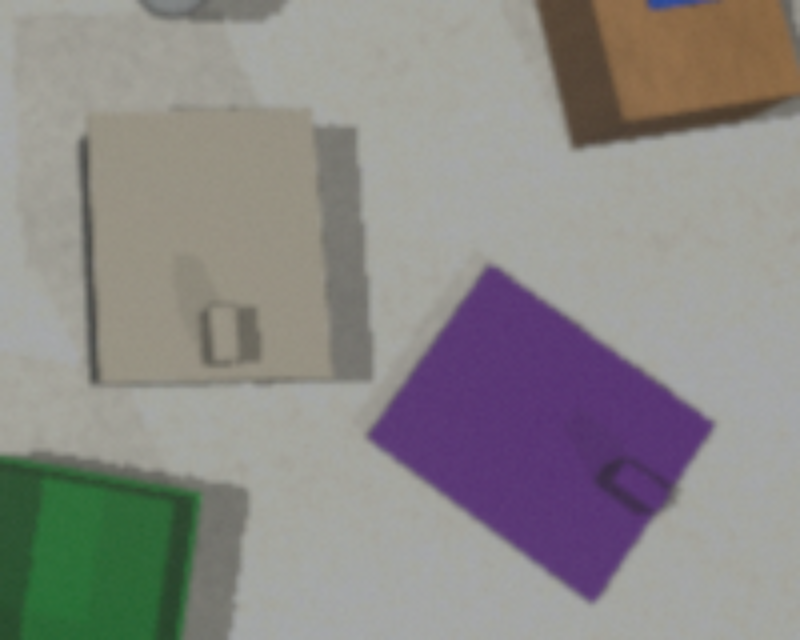

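The crop confirms it: beige lid with its handle toward the robot, on the grey tub. Lid centre is about (0.514,-0.346) with yaw ~0.4°, and the handle is about (0.455,-0.344). The purple and green look-alikes are clearly separate. I'll start moving.

Emit:
{"name": "play_rows", "arguments": {"motion": [[-0.975,-0.416,-0.4,0,0,-0.247,100],[-0.975,-0.416,-0.4,0,0,-0.247,100],[-0.975,-0.416,-0.4,0,0,-0.247,100],[-0.975,-0.416,-0.4,0,0,-0.247,100]], "squeeze": 50}}

```text
time: 2.9
ee_pos: [0.3857, 0.4274, 0.304]
eef_rot: [-0.001, 1.0, 0.0, 0.001]
ft_force: [0.4, 1.2, -0.2]
width: 0.0868
```

Emit:
{"name": "play_rows", "arguments": {"motion": [[-0.6,-1,0,0,0,0,100],[-0.6,-1,0,0,0,0,100],[-0.6,-1,0,0,0,0,100],[-0.6,-1,0,0,0,0,100]]}}

```text
time: 3.4
ee_pos: [0.5056, 0.2275, 0.3029]
eef_rot: [-0.001, 1.0, 0.0, 0.0]
ft_force: [0.2, 0.4, 0.5]
width: 0.087
```

Emit:
{"name": "play_rows", "arguments": {"motion": [[-0.2,-1,0,0,0,0,100],[-0.2,-1,0,0,0,0,100],[-0.2,-1,0,0,0,0,100],[-0.2,-1,0,0,0,0,100]]}}

```text
time: 3.9
ee_pos: [0.5457, 0.0257, 0.303]
eef_rot: [0.001, 1.0, -0.0, 0.0]
ft_force: [0.4, 1.7, -0.6]
width: 0.0869
```

Emit:
{"name": "play_rows", "arguments": {"motion": [[0.1,-1,0,0,0,0,100],[0.1,-1,0,0,0,0,100],[0.1,-1,0,0,0,0,100],[0.1,-1,0,0,0,0,100]]}}

```text
time: 4.4
ee_pos: [0.5253, -0.1735, 0.3029]
eef_rot: [0.0, 1.0, -0.0, 0.0]
ft_force: [0.1, 0.8, -0.9]
width: 0.0871
```

Emit:
{"name": "play_rows", "arguments": {"motion": [[0.4,-0.86,0.4,0,0,0,100],[0.4,-0.86,0.4,0,0,0,100],[0.4,-0.86,0.4,0,0,0,100],[0.4,-0.86,0.4,0,0,0,100]]}}

```text
time: 4.9
ee_pos: [0.4452, -0.3438, 0.2211]
eef_rot: [-0.001, 1.0, 0.0, -0.001]
ft_force: [0.5, 0.8, -0.6]
width: 0.0872
```

```bash
cat > c.py <<'E'
from h import *
np.set_printoptions(precision=4,suppress=True)
c=eyes.camera('wrist');save(c,'w1.png')
print('cam',-np.array(c['R']).T@np.array(c['t']))
print('expect',proj(c,[.455,-.345,.107]))
for n,z in(('lid_handle',.091),('lid',.07),('lid_far',.07)):
    print(n,[(round(q['p'],2),np.round(q['xy']),atz(c,q['xy'],z)[:2]) for q in eyes.landmark_of(c,n)[:2]])
E
python3 c.py
```

```text
cam [ 0.3708 -0.3437  0.3841]
expect [320.9263 247.2971]
lid_handle [(0.9, array([319., 241.]), array([ 0.4534, -0.3465])), (0.64, array([ 52., 136.]), array([ 0.3625, -0.572 ]))]
lid [(0.86, array([320., 295.]), array([ 0.5173, -0.3457])), (0.78, array([117., 172.]), array([ 0.394 , -0.5352]))]
lid_far [(0.93, array([320., 360.]), array([ 0.5952, -0.3461])), (0.55, array([180., 217.]), array([ 0.436 , -0.4814]))]
```

View pics/w1.png

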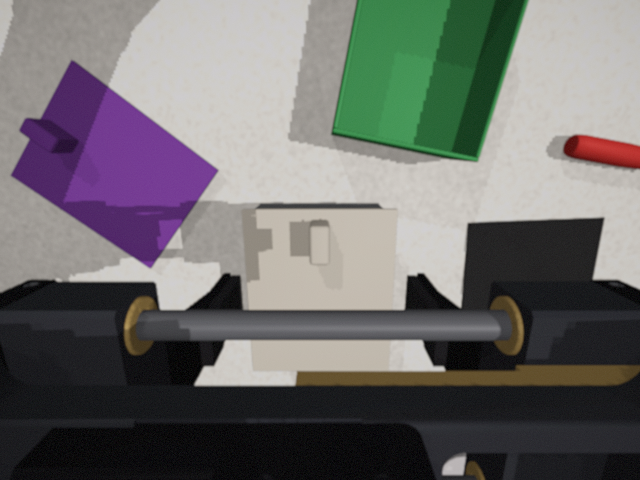

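The wrist view shows the beige lid at (320,290) with its handle at (319,241), so the handle is at about (0.454,-0.346). Descending to grip it.

Emit:
{"name": "play_rows", "arguments": {"motion": [[-0.05,-0.01,0.3,0,0,0,100],[-0.05,-0.01,0.5,0,0,0,100],[-0.05,-0.01,0.65,0,0,0,100],[-0.05,-0.01,0.71,0,0,0,100],[-0.05,-0.01,0.71,0,0,0,100]]}}

```text
time: 5.72
ee_pos: [0.4582, -0.3428, 0.0808]
eef_rot: [-0.003, 1.0, 0.0, 0.0]
ft_force: [0.9, 1.2, 0.8]
width: 0.0869
```

Emit:
{"name": "play_rows", "arguments": {"motion": [[0,0,0,0,0,0,0],[0,0,0,0,0,0,0],[0,0,0,0,0,0,0],[0,0,0,0,0,0,0],[0,0,0,0,0,0,0]], "squeeze": 50}}

```text
time: 6.35
ee_pos: [0.4573, -0.3439, 0.0805]
eef_rot: [-0.003, 1.0, 0.0, 0.0]
ft_force: [-0.5, -0.1, 0.3]
width: 0.0452
```

Emit:
{"name": "play_rows", "arguments": {"motion": [[0,0,0,0,0,0,0],[0,0,0,0,0,0,0],[0,0,0,0,0,0,0],[0,0,0,0,0,0,0],[0,0,0,0,0,0,0]]}}

```text
time: 6.98
ee_pos: [0.4572, -0.3439, 0.0805]
eef_rot: [-0.003, 1.0, 0.0, -0.0]
ft_force: [-0.8, -0.7, -0.0]
width: 0.0177
```

```bash
cat > tip.py <<'E'
from h import *
s=st()
c=s['ee_pos'];P=np.array([.597,-.345,.070]);R0=Ro.from_quat(s['eef_rot'])
for a in(4,8,12,16,20):
    Q=Ro.from_euler('y',a,degrees=True);print(a);rel(s,P+Q.apply(c-P),Q*R0)
E
python3 tip.py
```

```text
{'time': 6.975, 'ee_pos': [0.4572, -0.3439, 0.0805], 'eef_rot': [-0.0026, 1.0, 0.0, -0.0], 'ft_force': [-0.8068, -0.6964, -0.0028], 'torque': [-0.0317, 0.0821, 0.0028], 'width': 0.0177, 'joint_positions': [0.0809, 0.3781, 0.5856, 1.7934, -0.2387, 1.0413, 2.3315]}
4
rel [-0.005 -0.    -0.049] [-0.     0.044  0.   ]
8
rel [-0.014 -0.    -0.097] [-0.     0.089  0.   ]
12
rel [-0.026 -0.    -0.144] [-0.001  0.133  0.   ]
16
rel [-0.041 -0.    -0.191] [-0.001  0.178  0.   ]
20
rel [-0.06  -0.    -0.236] [-0.001  0.222  0.   ]
```

Gripped (width 17.7 mm). Tipping about the far rim.

Emit:
{"name": "play_rows", "arguments": {"motion": [[-0.005,0,-0.049,0,0.044,0,0],[-0.014,0,-0.097,0,0.089,0,0],[-0.026,0,-0.144,0,0.133,0,0],[-0.041,0,-0.191,0,0.178,0,0],[-0.06,0,-0.236,0,0.222,0,0]]}}

```text
time: 7.6
ee_pos: [0.4697, -0.3438, 0.1283]
eef_rot: [-0.003, 0.985, -0.001, -0.174]
ft_force: [0.1, -0.4, 1.4]
width: 0.0174
```

```bash
cat > d.py <<'E'
from h import *
s=st();R0=Ro.from_quat(s['eef_rot']);print(R0.as_matrix().round(3))
rel(s,s['ee_pos']+[0,0,.04])
rel(s,s['ee_pos']+[0,0,.14])
c=eyes.camera('scene');save(c,'s2.png',(190,80,350,240),4)
E
python3 d.py
```

```text
{'time': 7.6, 'ee_pos': [0.4697, -0.3438, 0.1283], 'eef_rot': [-0.0025, 0.9847, -0.0006, -0.1742], 'ft_force': [0.0929, -0.3706, 1.4058], 'torque': [0.0034, -0.5987, -0.0114], 'width': 0.0174, 'joint_positions': [0.0414, 0.5975, 0.6054, 1.4539, -0.1271, 1.4744, 2.2166]}
[[-0.939 -0.005 -0.343]
 [-0.005  1.    -0.002]
 [ 0.343 -0.    -0.939]]
rel [ 0.069 -0.    -0.188] [0. 0. 0.]
rel [ 0.24  -0.    -0.658] [0. 0. 0.]
```

View pics/s2.png

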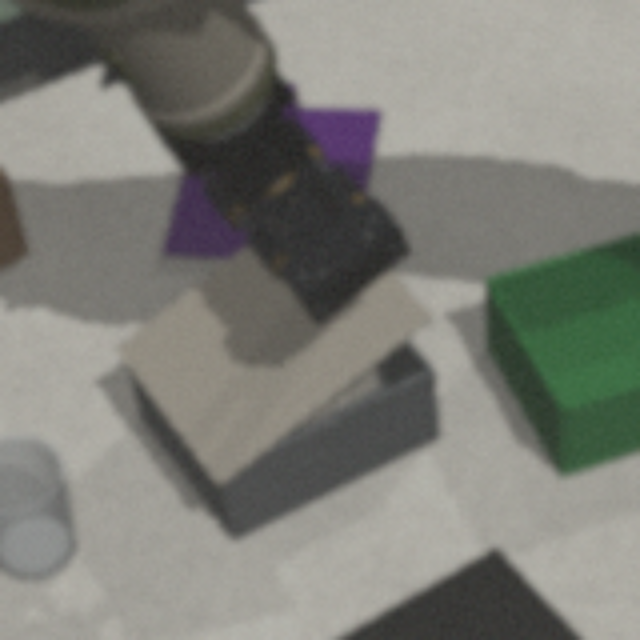

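The lid is tipped ~20° and pivots on the tub's far rim. I'll lift straight up, then level it.

Emit:
{"name": "play_rows", "arguments": {"motion": [[0.04,0,-0.1,0,0,0,0],[0.1,0,-0.27,0,0,0,0],[0.18,0,-0.49,0,0,0,0],[0.24,0,-0.658,0,-0.111,0,0],[0.24,0,-0.658,0,-0.222,0,0]]}}

```text
time: 8.28
ee_pos: [0.4694, -0.3458, 0.2719]
eef_rot: [-0.002, 1.0, -0.002, 0.006]
ft_force: [-0.5, -1.2, -1.4]
width: 0.0177
```

```bash
cat > e.py <<'E'
from h import *
s=st();T=Ro.from_euler('z',2.4,degrees=True)*Ro.from_quat([0,1,0,0])
rel(s,[.494,-.0885,.2],T)
rel(s,[.494,-.0885,.12],T)
E
python3 e.py
```

```text
{'time': 8.275, 'ee_pos': [0.4694, -0.3458, 0.2719], 'eef_rot': [-0.0017, 1.0, -0.0015, 0.0058], 'ft_force': [-0.4738, -1.1896, -1.3971], 'torque': [-0.0862, 0.2046, 0.0119], 'width': 0.0177, 'joint_positions': [0.0158, 0.2291, 0.6504, 1.5416, -0.1445, 1.4071, 2.2498]}
rel [-0.123  1.287  0.357] [-0.002  0.007 -0.025]
rel [-0.119  1.288  0.757] [-0.002  0.007 -0.025]
```

Emit:
{"name": "play_rows", "arguments": {"motion": [[-0.03,0.2,0.0,0,0.007,0,0],[-0.06,0.45,0.0,0,0.007,-0.01,0],[-0.09,0.7,0.1,0,0.007,-0.02,0],[-0.12,0.9,0.2,0,0.007,-0.025,0],[-0.12,1,0.35,0,0.007,-0.025,0]]}}

```text
time: 8.9
ee_pos: [0.4921, -0.1416, 0.1985]
eef_rot: [-0.023, 1.0, 0.001, -0.004]
ft_force: [-1.1, -0.3, -2.2]
width: 0.0176
```

Emit:
{"name": "play_rows", "arguments": {"motion": [[0,0.15,0.1,0,0,0,0],[0,0.287,0.3,0,0,0,0],[0,0.287,0.5,0,0,0,0],[0,0.287,0.5,0,0,0,0]]}}

```text
time: 9.4
ee_pos: [0.4859, -0.0867, 0.0965]
eef_rot: [-0.022, 1.0, 0.0, -0.007]
ft_force: [0.1, -0.7, -1.4]
width: 0.0177
```

```bash
cat > f.py <<'E'
from h import *
np.set_printoptions(precision=4,suppress=True)
s=st();T=Ro.from_euler('z',2.4,degrees=True)*Ro.from_quat([0,1,0,0])
rel(s,[.494,-.0885,.019],T)
z=s['ee_pos'][2]-.0105
a=eyes.camera('top');b=eyes.camera('scene')
save(b,'s3.png',(180,140,400,320),3.5)
for c in(a,b):
    for q in eyes.regions_of(c,'lid')[:3]:
        m=q['region'].astype(np.uint8)
        ct=max(cv2.findContours(m,0,cv2.CHAIN_APPROX_NONE)[0],key=cv2.contourArea)[:,0,:]
        x=cv2.minAreaRect(np.array([atz(c,p,z+.005)[:2] for p in ct],np.float32)*1000)
        print(round(q['p'],2),np.round(q['xy']),np.round(x[0],1),np.round(x[1],1),round(x[2],1))
    for n in('lid','lid_far'): print(n,[(round(q['p'],2),np.round(q['xy']),atz(c,q['xy'],z)) for q in eyes.landmark_of(c,n)[:2]])
E
python3 f.py
```

```text
{'time': 9.4, 'ee_pos': [0.4859, -0.0867, 0.0965], 'eef_rot': [-0.0218, 0.9997, 0.0002, -0.0074], 'ft_force': [0.0998, -0.7174, -1.366], 'torque': [0.0074, 0.0611, 0.0046], 'width': 0.0177, 'joint_positions': [-0.3199, 0.1722, 0.4407, 1.9601, -0.083, 1.0416, 1.7726]}
rel [-0.046 -0.011  0.387] [ 0.    -0.009  0.001]
0.81 [527. 296.] [ 390.8 -540.6] [167.1 139.2] 51.8
lid [(0.68, array([435., 254.]), array([ 0.5054, -0.3256,  0.086 ])), (0.57, array([527., 294.]), array([ 0.4015, -0.5506,  0.086 ]))]
lid_far [(0.59, array([498., 285.]), array([ 0.4239, -0.4793,  0.086 ])), (0.19, array([370., 174.]), array([ 0.7207, -0.1667,  0.086 ]))]
0.98 [257. 124.] [ 430.9 -495.1] [192.3 139.2] 51.9
0.66 [297. 238.] [549.2 -83.8] [179.2 153.9] 3.1
0.24 [237. 304.] [763.3  -3.6] [87.  46.3] 76.2
lid [(0.8, array([258., 125.]), array([ 0.4374, -0.4925,  0.086 ])), (0.61, array([304., 233.]), array([ 0.5402, -0.0845,  0.086 ]))]
lid_far [(0.78, array([275., 250.]), array([ 0.6254, -0.0808,  0.086 ])), (0.71, array([252., 144.]), array([ 0.4917, -0.4294,  0.086 ]))]
```

View pics/s3.png

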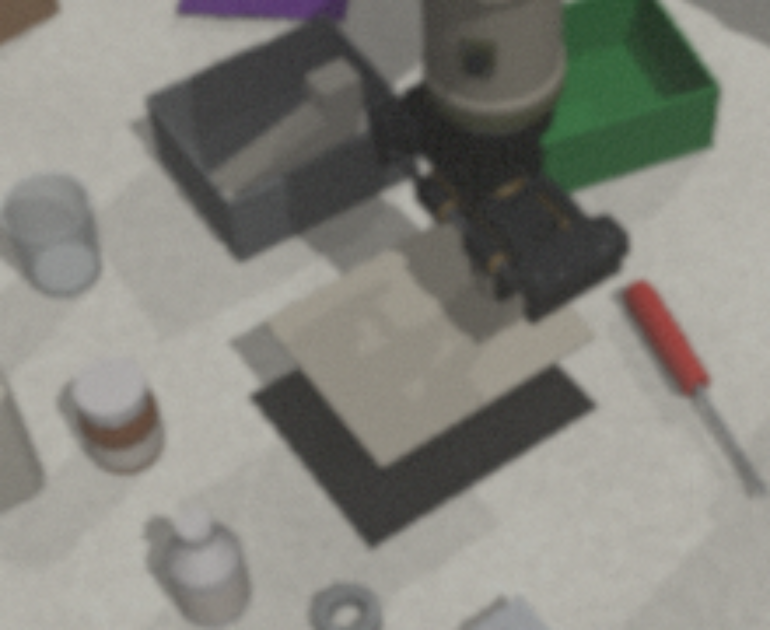

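The lid hangs level over the mat at about (425,345) in the crop. The wedge lies in the open tub with its grip block near the robot side and its tip away. The tub is correct and the lid clears everything. Lowering most of the way, then a check.

Emit:
{"name": "play_rows", "arguments": {"motion": [[-0.038,-0.013,0.1,0,-0.009,0,0],[-0.038,-0.013,0.2,0,-0.009,0,0],[-0.038,-0.013,0.28,0,-0.009,0,0],[-0.038,-0.013,0.32,0,-0.009,0,0],[-0.038,-0.013,0.32,0,-0.009,0,0]]}}

```text
time: 10.42
ee_pos: [0.4953, -0.0886, 0.0336]
eef_rot: [-0.022, 1.0, 0.0, 0.001]
ft_force: [-0.5, 0.6, -1.0]
width: 0.0178
```

```bash
sed -i 's/\.494,-\.0885,\.019/.493,-.0893,.019/; s/s3.png/s4.png/' f.py; python3 f.py
```

```text
{'time': 10.425, 'ee_pos': [0.4953, -0.0886, 0.0336], 'eef_rot': [-0.0222, 0.9998, 0.0001, 0.0013], 'ft_force': [-0.528, 0.6436, -1.0448], 'torque': [0.0213, 0.0923, -0.0019], 'width': 0.0178, 'joint_positions': [-0.2932, 0.2769, 0.4265, 1.9997, -0.1467, 0.8915, 1.8264]}
rel [ 0.012 -0.003  0.073] [0.    0.002 0.002]
0.85 [526. 298.] [ 395.7 -566.2] [174.6 146.8] 51.6
0.67 [317. 219.] [600.6 -19.6] [22.3 73.3] 86.8
lid [(0.74, array([526., 295.]), array([ 0.403 , -0.5732,  0.0231])), (0.69, array([142., 244.]), array([0.5512, 0.452 , 0.0231]))]
lid_far [(0.76, array([342., 210.]), array([ 0.6388, -0.0935,  0.0231])), (0.69, array([500., 282.]), array([ 0.439 , -0.5084,  0.0231]))]
0.68 [256. 127.] [ 400.9 -564.6] [204.9 146.7] 52.1
0.55 [293. 253.] [555.  -85.5] [178.9 150.3] 1.4
lid [(0.93, array([299., 250.]), array([ 0.5568, -0.0865,  0.0231])), (0.82, array([258., 126.]), array([ 0.4109, -0.5534,  0.0231]))]
lid_far [(0.7, array([252., 143.]), array([ 0.4629, -0.499 ,  0.0231])), (0.69, array([271., 267.]), array([ 0.6417, -0.0829,  0.0231]))]
```

Emit:
{"name": "play_rows", "arguments": {"motion": [[0.012,-0.003,0.03,0,0.002,0,0],[0.012,-0.003,0.06,0,0.002,0,0],[0.012,-0.003,0.072,0,0.002,0,0],[0.012,-0.003,0.074,0,0.002,0,0],[0.012,-0.003,0.074,0,0.002,0,0]]}}

```text
time: 11.45
ee_pos: [0.4932, -0.0893, 0.019]
eef_rot: [-0.022, 1.0, 0.0, 0.0]
ft_force: [0.2, -0.2, -1.1]
width: 0.0175
```

Emit:
{"name": "play_rows", "arguments": {"motion": [[0,0,0.006,0,0,0,0],[0,0,0.012,0,0,0,0],[0,0,0.012,0,0,0,0]]}}

```text
time: 11.82
ee_pos: [0.4934, -0.0893, 0.0183]
eef_rot: [-0.022, 1.0, 0.001, 0.0]
ft_force: [-11.5, 2.6, 26.2]
width: 0.0175
```

Emit:
{"name": "play_rows", "arguments": {"motion": [[0,0,0,0,0,0,30],[0,0,0,0,0,0,60],[0,0,0,0,0,0,60],[0,0,0,0,0,0,60],[0,0,0,0,0,0,60]]}}

```text
time: 12.45
ee_pos: [0.4931, -0.0893, 0.0164]
eef_rot: [-0.022, 1.0, 0.0, -0.0]
ft_force: [-0.0, -0.6, -0.5]
width: 0.0509
```

Emit:
{"name": "play_rows", "arguments": {"motion": [[0,0,-0.15,0,0,0,60],[0,0,-0.4,0,0,0,60],[0,0,-0.7,0,0,0,60],[0,0,-1,0,0,0,60]]}}

```text
time: 12.95
ee_pos: [0.4927, -0.0894, 0.2184]
eef_rot: [-0.022, 1.0, 0.0, 0.0]
ft_force: [0.9, -0.1, 0.2]
width: 0.0522
```

```bash
cat > g.py <<'E'
from h import *
np.set_printoptions(precision=4,suppress=True)
s=st()
a=eyes.camera('top');b=eyes.camera('scene')
cv2.imwrite('pics/m5.png',np.hstack([cv2.resize(cv2.cvtColor(np.array(c['image'])[y:y+150,x:x+130],cv2.COLOR_RGB2BGR),None,fx=3,fy=3) for c,x,y in((a,290,180),(b,235,190))]))
for c in(a,b):
    for n,z in(('lid',.008),('lid_far',.008),('wedge_grip',.049),('wedge',.004),('mat',0)): print(n,[(round(q['p'],2),np.round(q['xy']),atz(c,q['xy'],z)[:2]) for q in eyes.landmark_of(c,n)[:2]])
    for q in eyes.regions_of(c,'wedge')[:2]:
        ct=max(cv2.findContours(q['region'].astype(np.uint8),0,cv2.CHAIN_APPROX_NONE)[0],key=cv2.contourArea)[:,0,:]
        x=cv2.minAreaRect(ct.astype(np.float32));print('wedge reg',round(q['p'],2),q['xy'],x)
E
python3 g.py
```

```text
{'time': 12.95, 'ee_pos': [0.4927, -0.0894, 0.2184], 'eef_rot': [-0.0221, 0.9998, 0.0002, 0.0], 'ft_force': [0.9107, -0.0875, 0.2398], 'torque': [0.0477, -0.0347, 0.0188], 'width': 0.0522, 'joint_positions': [-0.3492, 0.0477, 0.4557, 1.8102, -0.0222, 1.2886, 1.7273]}
lid [(0.57, array([526., 291.]), array([ 0.4142, -0.5816]))]
lid_far [(0.56, array([499., 283.]), array([ 0.4377, -0.5101]))]
wedge_grip [(0.95, array([443., 274.]), array([ 0.4587, -0.3522]))]
wedge [(0.63, array([441., 256.]), array([ 0.5109, -0.3605]))]
mat []
wedge reg 0.74 [439.1, 260.3] ((441.03045654296875, 255.77439880371094), (49.03160095214844, 16.454299926757812), 83.6598129272461)
lid [(0.9, array([300., 254.]), array([ 0.5554, -0.0859])), (0.7, array([257., 125.]), array([ 0.4021, -0.5754]))]
lid_far [(0.81, array([275., 271.]), array([ 0.6347, -0.0773])), (0.62, array([253., 143.]), array([ 0.4514, -0.5126]))]
wedge_grip [(0.73, array([275., 166.]), array([ 0.4643, -0.3539]))]
wedge [(0.93, array([260., 182.]), array([ 0.5135, -0.3612])), (0.66, array([217., 264.]), array([ 0.7431, -0.1797]))]
mat [(0.53, array([352., 338.]), array([0.5798, 0.1727]))]
wedge reg 0.66 [267.0, 175.8] ((265.0000305175781, 180.0), (19.798988342285156, 49.497474670410156), 45.0)
```

View pics/m5.png

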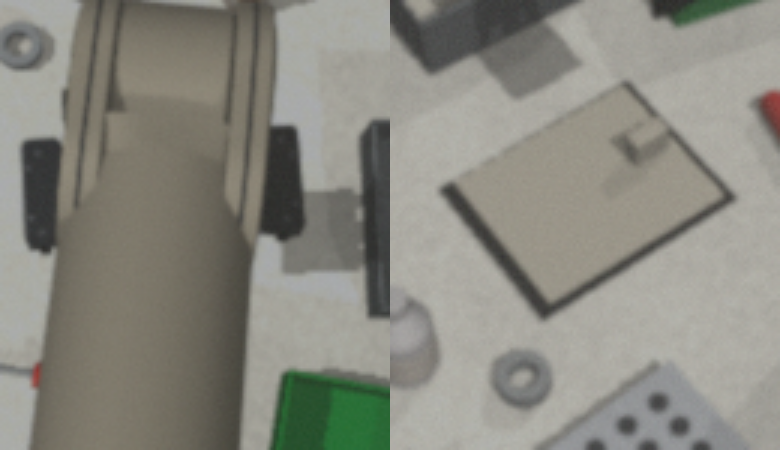

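The lid lies flat, handle up, within the mat, with mat border visible on its sides in the right crop. Now over to the wedge.

Emit:
{"name": "play_rows", "arguments": {"motion": [[0.19,-0.99,-0.1,0,0,0,70],[0.19,-0.99,-0.1,0,0,0,70],[0.19,-0.99,-0.1,0,0,0,70],[0.19,-0.99,-0.1,0,0,0,70]]}}

```text
time: 14.15
ee_pos: [0.4622, -0.2934, 0.237]
eef_rot: [-0.019, 1.0, -0.001, 0.0]
ft_force: [1.7, 1.1, 0.1]
width: 0.0608
```

Emit:
{"name": "play_rows", "arguments": {"motion": [[0.05,-0.33,0,0,0,0.117,70],[0.05,-0.33,0,0,0,0.117,70],[0.05,-0.33,0,0,0,0.117,70]]}}

```text
time: 14.52
ee_pos: [0.4571, -0.3547, 0.236]
eef_rot: [0.069, 0.998, 0.0, -0.0]
ft_force: [0.3, 0.3, -0.4]
width: 0.061
```

```bash
cat > k.py <<'E'
from h import *
np.set_printoptions(precision=4,suppress=True)
s=st()
c=eyes.camera('wrist');save(c,'w6.png',(170,140,470,380),2.6)
for n,z in(('wedge_grip',.049),('wedge',.004),('tub',0)): print(n,[(round(q['p'],2),np.round(q['xy']),atz(c,q['xy'],z)[:2]) for q in eyes.landmark_of(c,n)[:2]])
g=np.array([.461,-.353]);y=np.radians(-8)
for yy in(-5,-8,-11):
    d=np.array([np.cos(np.radians(yy)),np.sin(np.radians(yy))])
    print(yy,[proj(c,[*(g+d*x),z]).round() for x,z in((-.0175,.064),(.0175,.064),(.1175,.008))])
E
python3 k.py
```

```text
{'time': 14.525, 'ee_pos': [0.4571, -0.3547, 0.236], 'eef_rot': [0.0692, 0.9976, 0.0004, -0.0004], 'ft_force': [0.2506, 0.3025, -0.4019], 'torque': [0.0336, -0.0073, -0.003], 'width': 0.061, 'joint_positions': [-0.0086, 0.2557, 0.7093, 1.6007, -0.1699, 1.3492, 2.1546]}
wedge_grip []
wedge [(0.92, array([329., 254.]), array([ 0.5117, -0.3544]))]
tub [(0.82, array([396.,  44.]), array([ 0.2888, -0.2523]))]
-5 [array([324., 209.]), array([325., 241.]), array([329., 304.])]
-8 [array([325., 209.]), array([324., 241.]), array([324., 304.])]
-11 [array([325., 209.]), array([324., 241.]), array([319., 304.])]
```

View pics/w6.png

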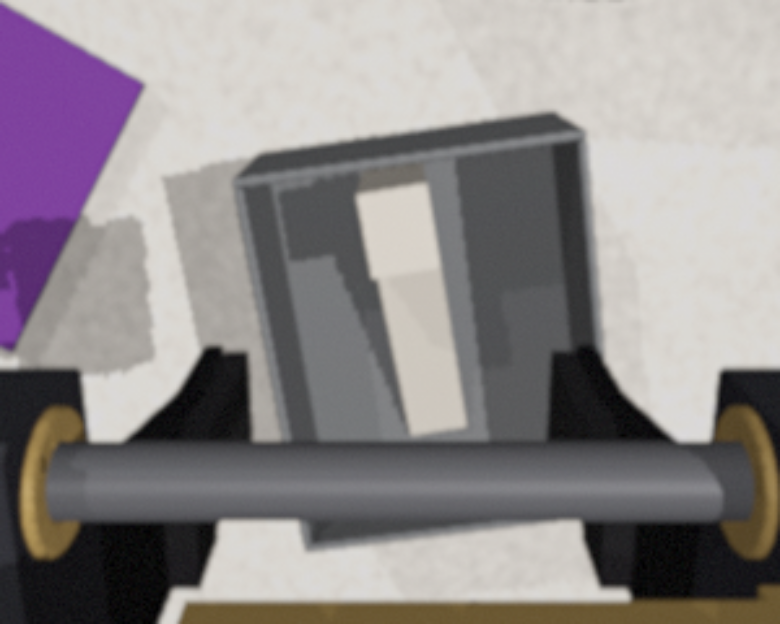

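In the wrist crop the wedge's block top has corners (357,195), (428,182), (440,268) and (373,280). Its tip is at (412–466, ~432), so it lies nearly parallel to the tub.

```bash
cat > k2.py <<'E'
from h import *
np.set_printoptions(precision=4,suppress=True)
c=eyes.camera('wrist')
f=lambda p,z:atz(c,np.array(p)/2.6+[170,140],z)[:2]
B=np.array([f(p,.064) for p in((357,195),(428,182),(440,268),(373,280))]);T=np.array([f(p,.008) for p in((412,436),(466,428))])
print(B,T);b=B.mean(0);t=T.mean(0);y=np.degrees(np.arctan2(*(t-b)[::-1]));print(b,t,np.linalg.norm(t-b),y)
s=st();Rw=Ro.from_euler('z',y,degrees=True)*Ro.from_quat([0,1,0,0])
rel(s,[*b,.034],Rw)
E
python3 k2.py
```

```text
[[ 0.4487 -0.3682]
 [ 0.4473 -0.3397]
 [ 0.483  -0.3392]
 [ 0.4844 -0.3669]] [[ 0.5848 -0.363 ]
 [ 0.5841 -0.3357]]
[ 0.4659 -0.3535] [ 0.5844 -0.3493] 0.1186444287181344 2.0105745644756197
{'time': 14.775, 'ee_pos': [0.4576, -0.354, 0.2365], 'eef_rot': [0.0684, 0.9977, 0.0004, 0.0002], 'ft_force': [0.0035, 0.4271, -0.4814], 'torque': [-0.0142, 0.0153, -0.0146], 'width': 0.0607, 'joint_positions': [-0.01, 0.2543, 0.7092, 1.601, -0.1697, 1.3492, 2.1545]}
rel [-0.04   0.007  1.013] [ 0.001  0.    -0.11 ]
```

Emit:
{"name": "play_rows", "arguments": {"motion": [[-0.04,0.007,0.2,0,0,-0.11,55],[-0.04,0.007,0.4,0,0,-0.11,55],[-0.04,0.007,0.6,0,0,-0.11,55],[-0.04,0.007,0.7,0,0,-0.11,55],[-0.04,0.007,0.7,0,0,-0.11,55]]}}

```text
time: 15.4
ee_pos: [0.4648, -0.3543, 0.0959]
eef_rot: [-0.017, 1.0, 0.001, -0.001]
ft_force: [1.7, 0.1, 0.7]
width: 0.0481
```

```bash
cat > k3.py <<'E'
from h import *
s=st();Rw=Ro.from_euler('z',2,degrees=True)*Ro.from_quat([0,1,0,0])
rel(s,[.466,-.3535,.0305],Rw)
E
python3 k3.py
```

```text
{'time': 15.4, 'ee_pos': [0.4648, -0.3543, 0.0959], 'eef_rot': [-0.017, 0.9999, 0.0006, -0.0008], 'ft_force': [1.697, 0.1137, 0.7223], 'torque': [0.031, -0.0047, -0.0161], 'width': 0.0481, 'joint_positions': [0.0546, 0.3977, 0.6395, 1.7479, -0.2644, 1.0853, 2.3866]}
rel [-0.007  0.003  0.327] [ 0.001 -0.001 -0.001]
```

Emit:
{"name": "play_rows", "arguments": {"motion": [[-0.007,0.003,0.12,0,0,0,55],[-0.007,0.003,0.24,0,0,0,55],[-0.007,0.003,0.31,0,0,0,55],[-0.007,0.003,0.325,0,0,0,40],[-0.007,0.003,0.325,0,0,0,30]]}}

```text
time: 16.02
ee_pos: [0.4669, -0.3546, 0.0324]
eef_rot: [-0.017, 1.0, -0.0, 0.0]
ft_force: [-1.0, 0.2, 0.4]
width: 0.0351
```

Emit:
{"name": "play_rows", "arguments": {"motion": [[0,0,0,0,0,0,0],[0,0,0,0,0,0,0],[0,0,0,0,0,0,0],[0,0,0,0,0,0,0],[0,0,0,0,0,0,0]], "squeeze": 60}}

```text
time: 16.65
ee_pos: [0.4669, -0.3548, 0.0324]
eef_rot: [-0.017, 1.0, -0.0, 0.001]
ft_force: [-0.2, -0.2, 6.4]
width: 0.0277
```

Wedge gripped (27.7 mm). Lifting straight out and carrying it toward the plate.

Emit:
{"name": "play_rows", "arguments": {"motion": [[0,0,-0.1,0,0,0,0],[0,0,-0.3,0,0,0,0],[0,0,-0.5,0,0,0,0],[0,0,-0.7,0,0,0,0],[0,0,-0.75,0,0,0,0]]}}

```text
time: 17.27
ee_pos: [0.4671, -0.3552, 0.185]
eef_rot: [-0.017, 1.0, -0.001, 0.002]
ft_force: [-0.9, 1.0, -1.9]
width: 0.0275
```

Emit:
{"name": "play_rows", "arguments": {"motion": [[0,0.25,0,0,0,0,0],[0,0.5,0,0,0,0,0],[0,0.75,0,0,0,0,0],[0,1,0,0,0,0,0]]}}

```text
time: 17.77
ee_pos: [0.4589, -0.1527, 0.1812]
eef_rot: [-0.017, 1.0, 0.0, -0.0]
ft_force: [0.5, 0.5, -2.4]
width: 0.0274
```

Emit:
{"name": "play_rows", "arguments": {"motion": [[0,0.25,0,0,0,0,0],[0,0.5,0,0,0,0,0],[0,0.75,0,0,0,0,0],[0,1,0,0,0,0,0]]}}

```text
time: 18.27
ee_pos: [0.4522, 0.0469, 0.1814]
eef_rot: [-0.017, 1.0, 0.0, -0.0]
ft_force: [0.5, -1.5, -1.0]
width: 0.0274
```

Emit:
{"name": "play_rows", "arguments": {"motion": [[0,0.2,0,0,0,-0.033,0],[0.05,0.4,0,0,0,-0.033,0],[0.1,0.55,0,0,0,-0.033,0],[0.15,0.55,0,0,0,-0.033,0],[0.15,0.55,0,0,0,-0.033,0]]}}

```text
time: 18.9
ee_pos: [0.4187, 0.1536, 0.1813]
eef_rot: [-0.043, 0.999, -0.0, -0.0]
ft_force: [0.3, -0.5, -1.5]
width: 0.028
```

```bash
cat > p.py <<'E'
from h import *
np.set_printoptions(precision=4,suppress=True)
s=st()
t=eyes.camera('top');b=eyes.camera('scene');w=eyes.camera('wrist')
save(t,'t7.png',(180,120,340,340),1)
im=lambda c,x,y,X,Y,f:cv2.resize(cv2.cvtColor(np.array(c['image'])[y:Y,x:X],cv2.COLOR_RGB2BGR),None,fx=f,fy=f)
cv2.imwrite('pics/c7.png',np.hstack([im(t,190,150,330,330,3),im(b,250,270,420,450,3)[:540,:375]]))
save(w,'w7.png')
for nm,c in(('t',t),('s',b),('w',w)):
    for n,z in(('plate_front',.014),('module',0),('driver',0)): print(nm,n,[(round(q['p'],2),np.round(q['xy']),atz(c,q['xy'],z)[:2]) for q in eyes.landmark_of(c,n)[:2]])
E
python3 p.py
```

```text
{'time': 18.9, 'ee_pos': [0.4187, 0.1536, 0.1813], 'eef_rot': [-0.0426, 0.9991, -0.0001, -0.0004], 'ft_force': [0.3131, -0.47, -1.4732], 'torque': [-0.0416, 0.0236, 0.0963], 'width': 0.028, 'joint_positions': [-0.6603, -0.0435, 0.202, 1.9742, 0.0093, 1.2108, 1.1943]}
t plate_front [(0.72, array([244., 229.]), array([0.591 , 0.1785]))]
t module [(0.67, array([245., 236.]), array([0.5753, 0.1763]))]
t driver [(0.72, array([301., 305.]), array([0.3838, 0.0209]))]
s plate_front [(0.8, array([351., 336.]), array([0.5811, 0.1717]))]
s module [(0.74, array([352., 340.]), array([0.5821, 0.1773])), (0.32, array([318., 234.]), array([ 0.4782, -0.1181]))]
s driver [(0.87, array([377., 252.]), array([0.3834, 0.0153]))]
w plate_front [(0.53, array([105., 319.]), array([ 0.5493, -0.0779])), (0.31, array([197., 177.]), array([0.3847, 0.0266]))]
w module []
w driver [(0.89, array([196., 176.]), array([0.3849, 0.0199]))]
```

View pics/c7.png

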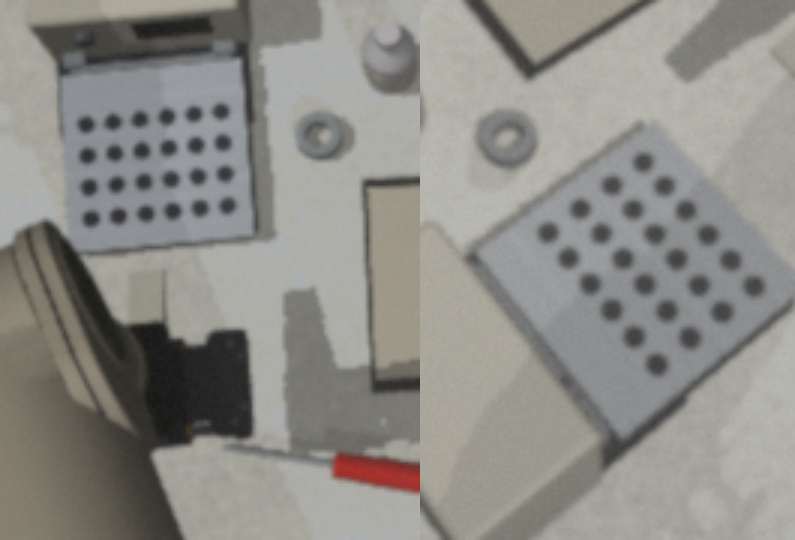

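The left crop is the top view. The plate's front top edge runs from (77,252) to (255,236). The wedge, held in the gripper, points at it from below (tip at ~(147,270)). The screwdriver tip at (225,446) is close to the gripper but lower. I'll compute the edge from its corners.

```bash
cat > q.py <<'E'
from h import *
np.set_printoptions(precision=4,suppress=True)
t=eyes.camera('top');b=eyes.camera('scene')
T=np.array([atz(t,np.array(p)/3+[190,150],.026)[:2] for p in((77,252),(255,236),(62,70),(241,57))])
S=np.array([atz(b,np.array(p)/3+[250-140,270],.026)[:2] for p in((795,300),(650,122),(625,445),(473,252))])
for A in(T,S):
    e=A[0]-A[1];print(A.tolist(),'mid',A[:2].mean(0),'w',np.linalg.norm(e),'yaw',np.degrees(np.arctan2(-e[0],e[1])))
print('driver tip',atz(t,np.array([225,446])/3+[190,150],.004))
for nm,c in(('t',t),('s',b)):
  for q in eyes.regions_of(c,'plate_front')[:1]:
    ct=max(cv2.findContours(q['region'].astype(np.uint8),0,2)[0],key=cv2.contourArea)[:,0,:]
    P=np.array([atz(c,p,.026)[:2] for p in ct],np.float32)
    B=cv2.boxPoints(cv2.minAreaRect(P));B=B[np.argsort(B[:,0])];e=B[:2][np.argmax(B[:2,1])]-B[:2][np.argmin(B[:2,1])]
    print(nm,B.tolist(),'mid',B[:2].mean(0),np.degrees(np.arctan2(-e[0],e[1])))
E
python3 q.py
```

```text
[[0.5760762611480128, 0.25226817096014464], [0.5890160057519902, 0.09068553985438083], [0.7496442615052461, 0.2728834783119467], [0.7600303688188923, 0.10602382072299094]] mid [0.5825 0.1715] w 0.16209991877073077 yaw 4.578548855008465
[[0.5899116333654092, 0.2679257182346171], [0.5954500740686555, 0.09383338051010226], [0.7460031999080932, 0.2840089390196722], [0.7617444336235826, 0.10903417045486363]] mid [0.5927 0.1809] w 0.17418041330703604 yaw 1.8221496251331397
driver tip [0.4012 0.1179 0.004 ]
t [[0.5712258219718933, 0.26419389247894287], [0.5830721259117126, 0.09182216227054596], [0.7549356818199158, 0.27681946754455566], [0.7667819857597351, 0.10444772243499756]] mid [0.5771 0.178 ] 3.9314892
s [[0.5768191814422607, 0.2644755244255066], [0.5922479629516602, 0.09296411275863647], [0.7549877166748047, 0.28050315380096436], [0.7704164981842041, 0.10899174213409424]] mid [0.5845 0.1787] 5.140363
```

Emit:
{"name": "play_rows", "arguments": {"motion": [[-0.126,0.05,0.1,0,0,-0.001,0],[-0.126,0.05,0.3,0,0,-0.001,0],[-0.126,0.05,0.5,0,0,-0.001,0],[-0.126,0.05,0.68,0,0,-0.001,0],[-0.126,0.05,0.7,0,0,-0.001,0]]}}

```text
time: 20.32
ee_pos: [0.442, 0.1658, 0.0397]
eef_rot: [-0.043, 0.999, -0.001, -0.002]
ft_force: [-0.5, -0.6, -1.2]
width: 0.0276
```

```bash
cat > u.py <<'E'
from h import *
np.set_printoptions(precision=4,suppress=True)
s=st();Rw=Ro.from_euler('z',5,degrees=True)*Ro.from_quat([0,1,0,0])
rel(s,[.443,.1656,.0295],Rw)
b=eyes.camera('scene');w=eyes.camera('wrist')
for nm,c in(('s',b),('w',w)):
    for n,z in(('wedge',s['ee_pos'][2]-.0284),('wedge_grip',s['ee_pos'][2]+.0166),('plate_front',.014)): print(nm,n,[(round(q['p'],2),np.round(q['xy']),atz(c,q['xy'],z)[:2]) for q in eyes.landmark_of(c,n)[:2]])
E
python3 u.py
```

```text
{'time': 20.325, 'ee_pos': [0.442, 0.1658, 0.0397], 'eef_rot': [-0.0435, 0.9991, -0.0009, -0.002], 'ft_force': [-0.4804, -0.5542, -1.2246], 'torque': [0.0627, 0.0216, -0.0346], 'width': 0.0276, 'joint_positions': [-0.648, 0.1973, 0.2086, 2.0565, -0.0518, 0.8969, 1.2469]}
rel [-0.005 -0.001  0.051] [-0.001 -0.003 -0.   ]
s wedge [(0.79, array([382., 315.]), array([0.4907, 0.1696]))]
s wedge_grip [(0.89, array([403., 294.]), array([0.436 , 0.1681]))]
s plate_front [(0.97, array([351., 336.]), array([0.5825, 0.1725])), (0.27, array([261., 188.]), array([ 0.5269, -0.331 ]))]
w wedge [(0.93, array([320., 343.]), array([0.4933, 0.1691]))]
w wedge_grip [(0.77, array([322., 302.]), array([0.4416, 0.1662]))]
w plate_front []
```

Emit:
{"name": "play_rows", "arguments": {"motion": [[-0.005,0,0.025,0,-0.003,0,0],[-0.005,0,0.045,0,-0.003,0,0],[-0.005,0,0.051,0,-0.003,0,0],[-0.005,0,0.051,0,-0.003,0,0]]}}

```text
time: 21.22
ee_pos: [0.4445, 0.1666, 0.0312]
eef_rot: [-0.043, 0.999, 0.0, 0.002]
ft_force: [-0.2, -0.5, -1.9]
width: 0.0274
```

Emit:
{"name": "play_rows", "arguments": {"motion": [[0,0,0.003,0,0,0,0],[0,0,0.006,0,0,0,0],[0,0,0.006,0,0,0,0]]}}

```text
time: 21.6
ee_pos: [0.4446, 0.1666, 0.0302]
eef_rot: [-0.043, 0.999, 0.0, 0.002]
ft_force: [0.4, -1.0, -1.5]
width: 0.0276
```

Emit:
{"name": "play_rows", "arguments": {"motion": [[0,0,0.005,0,0.001,0,0],[0,0,0.005,0,0.001,0,0]]}}

```text
time: 21.85
ee_pos: [0.4446, 0.1666, 0.0291]
eef_rot: [-0.043, 0.999, 0.0, 0.002]
ft_force: [0.0, -0.1, -0.9]
width: 0.0277
```

Emit:
{"name": "play_rows", "arguments": {"motion": [[0,0,0.003,0,0,0,0],[0,0,0.003,0,0,0,0]]}}

```text
time: 22.1
ee_pos: [0.4446, 0.1666, 0.0286]
eef_rot: [-0.043, 0.999, 0.0, 0.002]
ft_force: [0.5, 0.4, -2.3]
width: 0.0276
```

Emit:
{"name": "play_rows", "arguments": {"motion": [[0,0,0.003,0,0,0,0],[0,0,0.003,0,0,0,0]]}}

```text
time: 22.35
ee_pos: [0.4447, 0.1667, 0.0284]
eef_rot: [-0.043, 0.999, 0.0, 0.002]
ft_force: [-2.8, -0.9, 5.3]
width: 0.0278
```

Contact with the bench is at the expected height (TCP 28.4 mm above the underside). Now sliding the wedge forward.

Emit:
{"name": "play_rows", "arguments": {"motion": [[-0.05,0,0,0,0,0,0],[-0.1,0,0,0,0,0,0],[-0.15,0,0,0,0,0,0],[-0.2,0,0,0,0,0,0],[-0.23,0,0,0,0,0,0]]}}

```text
time: 22.98
ee_pos: [0.4908, 0.1709, 0.0284]
eef_rot: [-0.043, 0.999, 0.0, 0.001]
ft_force: [-6.2, -0.6, 8.3]
width: 0.0275
```

```bash
cat > v.py <<'E'
from h import *
import sys
np.set_printoptions(precision=4,suppress=True)
s=st()
b=eyes.camera('scene');t=eyes.camera('top')
im=lambda c,x,y,X,Y,f:cv2.resize(cv2.cvtColor(np.array(c['image'])[y:Y,x:X],cv2.COLOR_RGB2BGR),None,fx=f,fy=f,interpolation=cv2.INTER_CUBIC)
cv2.imwrite('pics/'+sys.argv[1],np.hstack([im(t,190,195,330,335,2.8),im(b,300,260,440,400,2.8)]))
for nm,c in(('s',b),('t',t)):
    print(nm,[(round(q['p'],2),np.round(q['xy'],1),atz(c,q['xy'],.014)[:2]) for q in eyes.landmark_of(c,'plate_front')[:1]], [(round(q['p'],2),atz(c,q['xy'],.0)[:2]) for q in eyes.landmark_of(c,'wedge')[:1]])
E
python3 v.py c8.png
```

```text
{'time': 22.975, 'ee_pos': [0.4908, 0.1709, 0.0284], 'eef_rot': [-0.0434, 0.9991, 0.0003, 0.0014], 'ft_force': [-6.1867, -0.5985, 8.2654], 'torque': [0.0776, 1.2945, 0.0282], 'width': 0.0275, 'joint_positions': [-0.6141, 0.305, 0.2166, 1.9523, -0.0827, 0.8899, 1.3024]}
s [(0.97, array([349.4, 336.3]), array([0.5858, 0.1705]))] [(0.9, array([0.5295, 0.1696]))]
t [(0.74, array([243. , 230.5]), array([0.5876, 0.1803]))] [(0.49, array([0.5317, 0.1788]))]
```

View pics/c8.png

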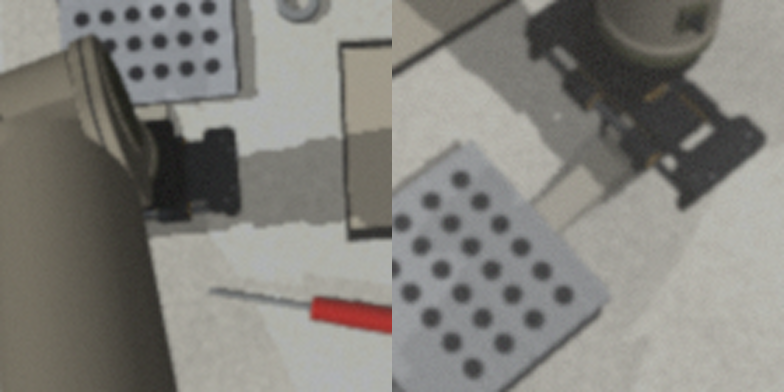

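The scene crop (right) shows the wedge entering at about (548,212), at the middle of the front edge, which runs (465,145)–(605,297). Pushing on in small steps.

Emit:
{"name": "play_rows", "arguments": {"motion": [[-0.025,0,0,0,0,0,0],[-0.05,0,0,0,0,0,0],[-0.05,0,0,0,0,0,0]]}}

```text
time: 23.65
ee_pos: [0.5002, 0.1716, 0.0283]
eef_rot: [-0.044, 0.999, 0.0, 0.001]
ft_force: [-1.6, 0.2, 5.1]
width: 0.0273
```

Emit:
{"name": "play_rows", "arguments": {"motion": [[-0.02,0,0,0,0,0,0],[-0.02,0,0,0,0,0,0]]}}

```text
time: 23.9
ee_pos: [0.5039, 0.172, 0.0284]
eef_rot: [-0.044, 0.999, 0.0, 0.001]
ft_force: [-3.5, 0.4, 7.2]
width: 0.0273
```

Emit:
{"name": "play_rows", "arguments": {"motion": [[-0.02,0,0,0,0,0,0],[-0.02,0,0,0,0,0,0]]}}

```text
time: 24.15
ee_pos: [0.5059, 0.1722, 0.0283]
eef_rot: [-0.044, 0.999, 0.0, -0.001]
ft_force: [-14.3, -1.4, 18.6]
width: 0.0276
```

Emit:
{"name": "play_rows", "arguments": {"motion": [[-0.02,0,0,0,0,0,0],[-0.02,0,0,0,0,0,0]]}}

```text
time: 24.4
ee_pos: [0.509, 0.1726, 0.0283]
eef_rot: [-0.044, 0.999, 0.0, -0.002]
ft_force: [-18.5, -3.0, 22.4]
width: 0.028
```

```bash
python3 v.py c9.png
```

```text
{'time': 24.4, 'ee_pos': [0.509, 0.1726, 0.0283], 'eef_rot': [-0.0438, 0.999, 0.0, -0.0018], 'ft_force': [-18.4655, -2.9867, 22.3674], 'torque': [-0.1908, 3.745, 0.0361], 'width': 0.028, 'joint_positions': [-0.5997, 0.3436, 0.2184, 1.9011, -0.0943, 0.91, 1.3229]}
s [(0.69, array([318.1, 234.5]), array([ 0.485 , -0.1069]))] [(0.74, array([0.5561, 0.1735]))]
t [(0.63, array([241.3, 231.1]), array([0.586, 0.185]))] [(0.39, array([ 0.6344, -0.0871]))]
```

Plate contact came at TCP x≈0.505, against a prediction of 0.5045. For 5 mm of lift I need about 18 mm past that, so x≈0.523. I'll relieve the downward preload a little while advancing.

Emit:
{"name": "play_rows", "arguments": {"motion": [[-0.01,0,-0.006,0,0,0,0],[-0.02,0,-0.006,0,0,0,0],[-0.02,0,-0.006,0,0,0,0]]}}

```text
time: 25.08
ee_pos: [0.5132, 0.1726, 0.0284]
eef_rot: [-0.044, 0.999, -0.0, -0.002]
ft_force: [-10.6, -1.3, 6.8]
width: 0.0272
```

Emit:
{"name": "play_rows", "arguments": {"motion": [[-0.01,0,0,0,0,0,0],[-0.02,0,0,0,0,0,0],[-0.02,0,0,0,0,0,0]]}}

```text
time: 25.45
ee_pos: [0.5172, 0.1729, 0.0284]
eef_rot: [-0.044, 0.999, -0.0, -0.002]
ft_force: [-10.4, -1.4, 6.2]
width: 0.0277
```

Forces are calm. Finishing the advance.

Emit:
{"name": "play_rows", "arguments": {"motion": [[-0.01,0,0,0,0,0,0],[-0.02,0,0,0,0,0,0],[-0.03,0,0,0,0,0,0],[-0.03,0,0,0,0,0,0],[-0.03,0,0,0,0,0,0]]}}

```text
time: 26.08
ee_pos: [0.5232, 0.1735, 0.0284]
eef_rot: [-0.044, 0.999, -0.0, -0.001]
ft_force: [-11.1, -0.4, 5.4]
width: 0.0275
```

```bash
cat > x.py <<'E'
from h import *
np.set_printoptions(precision=4,suppress=True)
s=st()
b=eyes.camera('scene')
save(b,'f10.png',(200,220,440,400),3.3)
e=np.array([.585,.178]);u=np.array([np.cos(np.radians(5)),np.sin(np.radians(5))]);v=np.array([-u[1],u[0]])
for y in(-.085,.085):
    for z in(.014,.019,.024,.026,.031,.036): print(y,z,((proj(b,[*(e+v*y),z])-[200,220])*3.3).round(1))
for n,z in(('plate_front',.019),('wedge',0),('wedge_grip',.045),('lid',.008)): print(n,[(round(q['p'],2),np.round(q['xy'],1),atz(b,q['xy'],z)[:2]) for q in eyes.landmark_of(b,n)[:1]])
E
python3 x.py
```

```text
{'time': 26.075, 'ee_pos': [0.5232, 0.1735, 0.0284], 'eef_rot': [-0.0438, 0.999, -0.0003, -0.0015], 'ft_force': [-11.1151, -0.3922, 5.4299], 'torque': [-0.0067, 2.1625, 0.0683], 'width': 0.0275, 'joint_positions': [-0.5902, 0.3694, 0.2201, 1.8659, -0.0998, 0.9199, 1.3347]}
-0.085 0.014 [421.  304.5]
-0.085 0.019 [421.1 301.2]
-0.085 0.024 [421.2 297.8]
-0.085 0.026 [421.2 296.5]
-0.085 0.031 [421.2 293.1]
-0.085 0.036 [421.3 289.7]
0.085 0.014 [585.9 485.3]
0.085 0.019 [586.6 482.4]
0.085 0.024 [587.3 479.5]
0.085 0.026 [587.6 478.3]
0.085 0.031 [588.3 475.3]
0.085 0.036 [589.  472.3]
plate_front [(0.8, array([352.7, 336. ]), array([0.5808, 0.1758]))]
wedge [(0.86, array([356.7, 338.3]), array([0.5706, 0.1789]))]
wedge_grip [(0.95, array([373.1, 316. ]), array([0.5224, 0.1713]))]
lid [(0.72, array([256.5, 128.1]), array([ 0.4107, -0.5654]))]
```

View pics/f10.png

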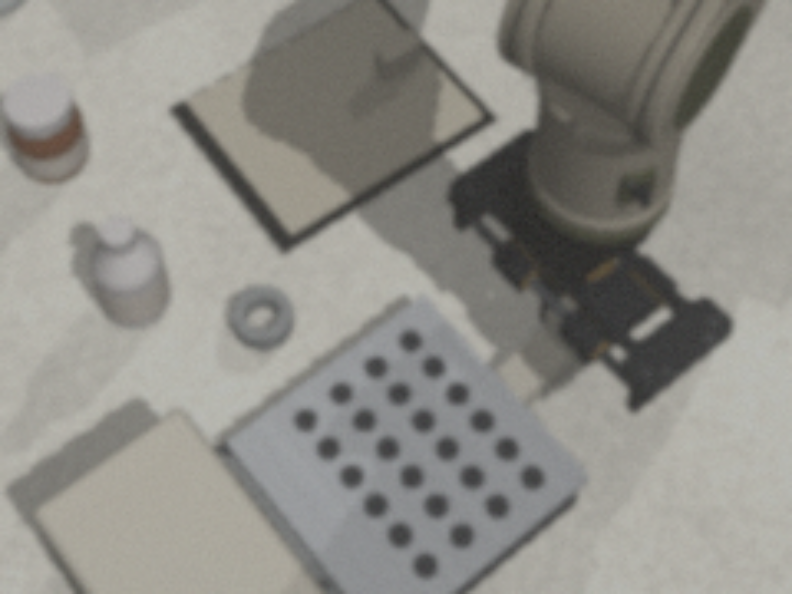

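The final view shows the wedge under the middle of the front edge at about (520,375), the lid on the mat, and the bystanders untouched. One numeric check of the lift: how far the wells moved in the scene view, compared with the picture from before contact.

```bash
cat > y.py <<'E'
from h import *
np.set_printoptions(precision=2,suppress=True)
b=eyes.camera('scene')
old=cv2.imread('pics/c8.png')[:,392:];new=cv2.resize(cv2.cvtColor(np.array(b['image'])[260:400,300:440],cv2.COLOR_RGB2BGR),None,fx=2.8,fy=2.8,interpolation=cv2.INTER_CUBIC)
g=lambda i:cv2.cvtColor(i,cv2.COLOR_BGR2GRAY)
p=np.float32([(461,179),(480,201),(500,223),(521,247),(542,270),(564,294),(432,201),(451,223),(472,246),(491,270),(513,293),(535,318),(474,368)])-[392,0]
q,ok,_=cv2.calcOpticalFlowPyrLK(g(old),g(new),np.float32(p)[:,None],None,winSize=(25,25))
d=(q[:,0]-p)/2.8;print(np.c_[d,ok])
e=np.array([.6,.18]);print('px/5mm at front row',proj(b,[*e,.031])-proj(b,[*e,.026]),'mean front',d[:6].mean(0),'2nd',d[6:12].mean(0))
s=st()
E
python3 y.py
```

```text
[[-0.07 -0.78  1.  ]
 [-0.21 -0.82  1.  ]
 [ 0.1  -0.65  1.  ]
 [ 0.07 -0.67  1.  ]
 [ 0.07 -0.76  1.  ]
 [ 0.04 -0.68  1.  ]
 [-0.06 -0.54  1.  ]
 [-0.1  -0.55  1.  ]
 [ 0.05 -0.48  1.  ]
 [-0.04 -0.5   1.  ]
 [ 0.02 -0.58  1.  ]
 [ 0.01 -0.57  1.  ]
 [-0.01 -0.14  1.  ]]
px/5mm at front row [ 0.09 -0.96] mean front [-0.   -0.72] 2nd [-0.02 -0.54]
{'time': 26.375, 'ee_pos': [0.5232, 0.1735, 0.0284], 'eef_rot': [-0.0437, 0.999, -0.0003, -0.0015], 'ft_force': [-10.8908, -0.182, 5.3155], 'torque': [0.0155, 2.1263, 0.0284], 'width': 0.0273, 'joint_positions': [-0.5902, 0.3694, 0.2202, 1.866, -0.0998, 0.9198, 1.3346]}
```

The wells moved about 0.72 px, roughly 3.8 mm at the front well row, or about 4.5 mm at the front edge. That agrees with the geometry (~5 mm), so I'm handing in.

```bash
python3 -c "
from bench import job
print(job.close_job())"
```

```text
the job is handed in; nothing more can be done
None
```

The job is handed in at about 26.4 s on the robot clock. The plate is up on the wedge, and the gripper is still holding the wedge flat on the bench.

- **Lid:** I tipped it about 20° on the tub's far rim by its handle, lifted it off and laid it flat, handle up, on the black mat. The picture after release shows mat border visible on the sides the camera could see.
- **Wedge and plate:** I took the wedge out of the tub and pushed it tip first under the middle of the front edge. It met the plate within about 1 mm of where I predicted.
- **Lift:** By the push distance it should be about 5 mm. The shift of the plate's wells in the camera image gives about 4.5 mm, well under 10 mm.
- **Forces:** At the end the wrist reads about -11 N along x and 5 N in z. The highest I saw was about 29 N in total, as the lid was set down and again while the wedge took up the plate.

**Not fully checked:**
- The network missed the lid in the final picture and reported the purple look-alike instead. I judged the lid by eye and by its earlier position, about 3 mm from the mat's centre.
- I judged that the plate had cleared its rest blocks only from those lift figures; I did not see it directly.
- In the final view the bottle, jar and ring looked undisturbed. The rack, spacer, beaker and screwdriver were not checked after the last push.

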